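# Stack an empty preserve crate on the packed one

## Robot

A 6-joint arm with a two-finger parallel gripper is mounted at the origin on the work surface. World frame = base frame: x ahead of the robot, y to its left, z up, the work surface at z = 0. Lengths are in m, angles in degrees, forces in N, time in s.
With the tool pointing down it reaches from about 0.375 to 0.9 m from the base axis. Payload 3.1 kg.
Tool frame: the origin (TCP) lies between the finger pads; the fingertips stand bot.tip_extent ahead of it and the grasp point (between the pads) lies 2 mm behind it (bot.tip_extent is the distance from the TCP to the fingertips, in m); z points along the fingers, y is the direction in which the jaws open and shut (so a half turn about z gives the same grasp; the last joint's range is limited). The gripper opens to 87 mm and grips with 3 to 60 N. Pads are 19 mm wide; open, the fingers measure 117 mm over their backs; the gripper's body (75 mm by 190 mm) begins 51 mm behind the grasp point.
Start: joints at [-86.717, 30.224, 82.088, -0, 67.689, -10.227], TCP at [0.146, -0.608, 0.24] pointing down, gripper open.
Joint ranges: [-176.69, 176.69], [-43.24, 126.21], [12.49, 139.97], [-82, 262], [0, 151.66], [-163.58, 163.58]. Speed limits (degrees/s): [159.86, 159.86, 180, 180, 180, 180].

## Interface

Orientations are given as a 3x3 rotation matrix whose columns are the frame's x, y, z axes.
In Python, from rig import bot, imaging, recognise, masks_of, mark_of gives the robot as it stands.
- The arm moves only by the tool send_rows, never from a script. Its argument "plan" is a list that holds one entry, the list of rows, each a list of 5 numbers: the shift along the world's x, y, z normalised to -1 to 1, where 1 is 0.03 m, then the turn about the world's z normalised to -1 to 1, where 1 is 0.1 rad, then the closure, from -1 (fully open) to 1 (shut). A call has 1 to 20 rows; each row shifts and turns the commanded pose from where the row before left it; what a row does not reach is not made up. A row lasts 1/10 s, in which the tool goes at most 50 mm and 8.59 degrees, less where a joint would pass 70% of its speed; a pose out of reach is approached as far as the arm can. A call with a number of a shift or a turn outside -1 to 1 is refused whole. A call with a gripper value outside its range is refused whole. The fingers move at their own pace and stop on an object; the grip force is fixed at half the most. Time passes only in rows, so rows that do not move let the fingers close. It gives the time, the measured TCP pose, the force and the opening at its end, in the units of the state.
- bot.read_state(): the state, without advancing time (a new reading comes with each control period).
- imaging.capture(name): name is "scene" or "top" or "wrist"; returns a dict with "img" (420x560x3 uint8, blue, green, red), "mtx" (3x3 intrinsics, pixels), "pose" (4x4, takes a point from camera to world coordinates); the wrist camera has in their place "T_tool_cam" (4x4, takes a point from camera to tool coordinates, whose origin is the TCP and whose axes are the flange's). Camera axes: x right, y down, z forward; pixel columns grow to the right and rows downward; lengths in m; the calibration is good to about 2 mm. A picture is of the moment at which its call begins: read the wrist's pose just before it. There is no depth.
- bot.hand_in(): hands the job in, once; it reports no verdict.
Trained networks look in the newest picture that a camera, given by its name, has taken for a name from the list of things; names that differ only in an ending like _2 or _b are one class to them, and where a whole thing is asked for, a point or a joint stands for the part that bears it (a point fixed in the world has none). Each returns a list of dicts, best first, with "conf" (0 to 1); they miss things now and then, are a little off and sometimes report something else, mostly with a low value. They report only what shows in the picture. A call takes as long as a camera call.
- recognise(camera, target): "at" ([x, y, z] in m, in world coordinates, good to about 4 mm: the middle of the surface that is visible of it).
- masks_of(camera, target): "region" (420x560 bool, what is visible of it).
- mark_of(camera, target): "at" ([x, y, z] in m, in world coordinates, good to about 4 mm: a listed point, or the origin of a listed thing).
The state is a dict: "time_s": time; "joint_positions": joint angles; "qvel": joint speeds; "tau": joint torques, N m; "position": TCP position; "tcp_rot": TCP orientation; "force": force on the tool from outside, world axes, zero at the start; "moment": the same for the moment, N m; "opening": opening from 0.0 (shut) to 1.0 (fully open).
Only numpy, scipy, OpenCV 4.12 (cv2) and the standard library are available. Lean on these libraries where they do the work, as an engineer would, in place of code of your own. Each camera call takes 0.05 s, during which the arm holds its last target.

## Task

On the market table stand two black stack-nest crates of the same size, one packed with jam jars and one empty. Turn the empty crate end for end relative to the packed one, so that its lugs rest on the packed crate's rim, and set it down there, not dropped, so that it stands stacked, level and released. It must never sink into the packed crate onto the jars; do not shift the packed crate, and leave the small plain crate and the honey jar alone.

Things in the scene. Friction and masses are not known exactly. Their poses are not given: they have to be found in the camera images.
- packed_crate: Same shape and axes as empty_crate, 2.2 kg with six white-lidded jars (lids 66 mm above its underside). With the empty crate the same way round, lugs drop through notches: it nests onto the jars. Turned half round (empty +x end over packed -x end), lugs rest on solid rim: underside 92 mm above this underside, dipping 8 mm inside the rim, about 7 mm play each way.
- empty_crate: Black open crate, 216 (x) x 160 (y) x 100 mm, 0.2-0.34 kg; origin: centre of underside. Upright rim band 8 mm thick, 32 mm deep; pinch it from above mid long side (y = +-76 mm). End bands: +x two notches (y = +-45 mm), -x one (middle), each 42-46 mm wide, with a lug near the bottom below each (to x = +-113 mm, underside at z = 8 mm). Walls slope in to a 182 x 126 mm bottom.
- small_crate: Bystander: small plain black open crate without notches or lugs, 150 x 110 x 70 mm, origin at the centre of its underside. Not to be moved.
- honey_jar: Bystander: upright round honey jar with a yellow lid, 72 mm across, 95 mm tall, origin at the centre of its underside. Not to be moved.

How it is judged:
By the outcome, as a careful person would: the job done as asked, in the order asked, and still so for the second after the job is handed in, with the robot touching nothing.
It also fails if it takes over 42 s, if anything falls off the work surface, if the arm or the gripper's body presses on something with over 40 N, if the wrist force passes 120 N, or if a joint passes its speed limit or range.

## Working session

There is one attempt and no reset: what is moved stays moved. The work goes in short steps, Python scripts to look and compute and a tool call to move; the robot and the scene stay as the last step left them, time stands still between calls to the robot, and variables do not carry over. Pictures are saved under pics/ and viewed, and the job is handed in when it is done.

Besides the shell and the picture viewer there is one more tool, called after "Call:" as name(argument=value, ...), one argument or row to a line, values as JSON. send_rows: Moves the arm, as the interface text tells. Its arguments: {"type":"object","properties":{"plan":{"type":"array"}},"required":["plan"]}

```bash
ls; mkdir -p pics; python3 - <<'E'
from rig import bot, imaging, recognise, masks_of, mark_of
import cv2
print(bot.read_state(), bot.tip_extent)
for c in ["scene","top"]:
    d=imaging.capture(c); cv2.imwrite(f"pics/{c}0.png",d["img"])
    print(c,d["mtx"],d["pose"])
    for n in ["packed_crate","empty_crate","small_crate","honey_jar"]:
        print(n,[(r["at"],r["conf"]) for r in mark_of(c,n)][:3])
E
```

```text
pics
{'time_s': 0.0, 'joint_positions': array([-8.67164924e+01,  3.02803566e+01,  8.21569022e+01, -9.11588546e-04,
        6.76887717e+01, -1.02260682e+01]), 'qvel': array([-0.03836146, -0.00529829, -0.03720911, -0.02128067, -0.02921584,
        0.02856662]), 'tau': array([ 1.98719688e-03, -4.40034807e+01, -1.76587182e+01,  6.32044114e-02,
        5.81334683e-02, -1.71508950e-04]), 'position': array([ 0.14600159, -0.60698646,  0.23855382]), 'tcp_rot': array([[ 9.72329503e-01,  2.33613608e-01, -1.40683298e-04],
       [ 2.33613348e-01, -9.72327098e-01,  2.19519170e-03],
       [ 3.76036470e-04, -2.16731515e-03, -9.99997581e-01]]), 'force': array([-0.5951387 , -0.34851985,  0.83252744]), 'moment': array([0.0131335 , 0.0267374 , 0.05091237]), 'opening': 0.9976914574235484} 0.017
scene [[393.41730408   0.         288.87002876]
 [  0.         393.41730408 211.93201132]
 [  0.           0.           1.        ]] [[ 0.05226994  0.86047472 -0.5068048   1.05116753]
 [ 0.99859484 -0.04060073  0.03405767 -0.03334578]
 [ 0.00872912 -0.50787285 -0.86138782  0.9094403 ]
 [ 0.          0.          0.          1.        ]]
packed_crate [([0.4993, -0.1821, 0.0016], 0.94)]
empty_crate [([0.4875, 0.169, -0.0007], 0.74)]
small_crate [([0.5698, 0.4609, 0.0022], 0.78)]
honey_jar [([0.4893, -0.4693, -0.0002], 0.73)]
top [[485.30069862   0.         275.6951697 ]
 [  0.         485.30069862 214.48018067]
 [  0.           0.           1.        ]] [[ 0.0250636  -0.98691057  0.15930893  0.2739286 ]
 [-0.99963805 -0.02630068 -0.00566124  0.00617193]
 [ 0.00977707 -0.15910938 -0.98721255  1.56516053]
 [ 0.          0.          0.          1.        ]]
packed_crate [([0.5068, -0.182, -0.0014], 0.8)]
empty_crate [([0.493, 0.1652, -0.0027], 0.8), ([0.4899, -0.4627, 0.0011], 0.52)]
small_crate [([0.5694, 0.4625, 0.0031], 0.87)]
honey_jar [([0.4901, -0.4622, 0.0018], 0.93)]
```

View pics/scene0.png

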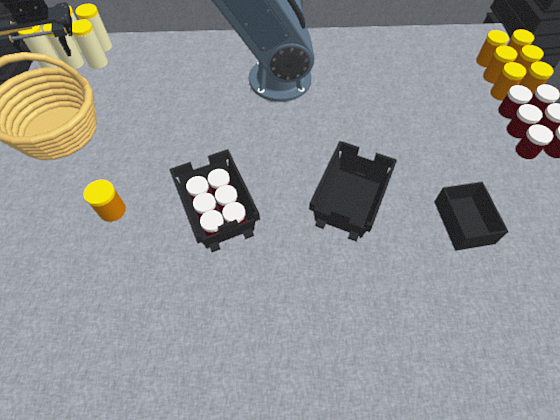

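View pics/top0.png

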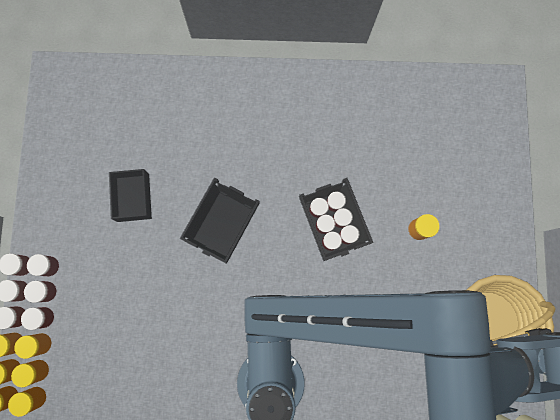

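```bash
python3 - <<'E'
import cv2
im=cv2.imread("pics/scene0.png")
a=cv2.resize(im[120:300,60:240],None,fx=3.3,fy=3.3,interpolation=cv2.INTER_CUBIC);cv2.imwrite("pics/s_pack.png",cv2.convertScaleAbs(a,alpha=1.8,beta=20))
a=cv2.resize(im[100:290,300:480],None,fx=3.1,fy=3.1,interpolation=cv2.INTER_CUBIC);cv2.imwrite("pics/s_emp.png",cv2.convertScaleAbs(a,alpha=1.8,beta=20))
E
```

```text
(no output)
```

View pics/s_pack.png

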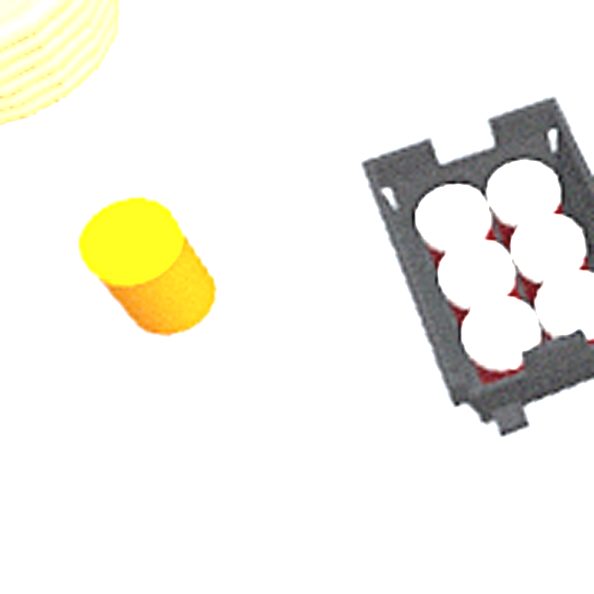

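View pics/s_emp.png

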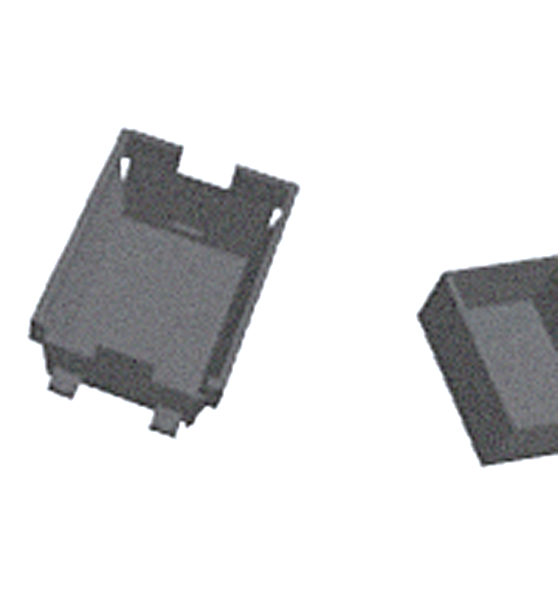

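The two-notch (+x) ends of both crates point away from the robot: in the scene picture the lug pairs are at about (215,245)/(248,235) for the packed crate and (321,226)/(354,236) for the empty one. So the empty crate needs about a half turn relative to the packed one. Next I fit the exact poses.

```bash
cat > h.py <<'E'
from rig import bot, imaging, recognise, masks_of, mark_of
import cv2, numpy as np
from scipy.optimize import minimize
def pts():
    P=[]
    for sx in(1,-1):
        for sy in(1,-1):
            P+= [[sx*.108,sy*.08,.1],[sx*.108,sy*.08,.068],[sx*.091,sy*.063,0]]
    for x,y in((.113,.045),(.113,-.045),(-.113,0)):
        for d in(-.019,.019): P+=[[x,y+d,.008],[x,y+d,.02]]
    return np.array(P)
def proj(d,W):
    T=np.linalg.inv(d["pose"]); c=W@T[:3,:3].T+T[:3,3]
    u=c@d["mtx"].T; return u[:,:2]/u[:,2:]
def place(p,P,z=0):
    c,s=np.cos(p[2]),np.sin(p[2])
    return np.c_[p[0]+c*P[:,0]-s*P[:,1],p[1]+s*P[:,0]+c*P[:,1],P[:,2]+z]
def hullm(u):
    S=8; m=np.zeros((420,560),np.uint8)
    return cv2.fillConvexPoly(np.zeros((420*3,560*3),np.uint8),cv2.convexHull(np.round(((u+.5)*3-.5)*16).astype(np.int32)),1,shift=4)
def fit(name,p0,cams,z=0):
    D=[]
    for c in cams:
        d=imaging.capture(c); r=masks_of(c,name)
        if not r: print("none",c); continue
        best=min(r,key=lambda q:np.linalg.norm(np.argwhere(q["region"]).mean(0)[::-1]-proj(d,np.array([[p0[0],p0[1],.05+z]]))[0]))
        m=best["region"].astype(np.uint8)
        n,l,st,_=cv2.connectedComponentsWithStats(m); k=1+np.argmax(st[1:,4])
        pp=np.argwhere(l==k)[:,::-1].astype(float)
        pp=np.concatenate([pp+[a,b] for a in(-.5,.5) for b in(-.5,.5)])
        D.append((d,hullm(pp),c))
    def cost(p,D=D): return sum(np.count_nonzero(hullm(proj(d,place(p,pts(),z)))!=h)/np.count_nonzero(h) for d,h,_ in D)
    def run(D):
        b=None
        p=np.array(p0,float)
        for sc in(.02,.006):
            s=np.array([p]+[p+np.eye(3)[i]*[sc,sc,sc*8] for i in range(3)])
            p=minimize(cost,p,args=(D,),method="Nelder-Mead",options=dict(initial_simplex=s,xatol=1e-5,fatol=1e-5)).x
        print(name,[c for *_,c in D],np.round(p[:2],4),np.round(np.degrees(p[2]),2),"cost",round(cost(p,D)/len(D),4)); return p
    for x in D: run([x])
    return run(D) if len(D)>1 else None
E
python3 - <<'E'
from h import *
fit("empty_crate",[.49,.167,np.radians(-32)],["scene","top"])
fit("packed_crate",[.503,-.182,np.radians(19)],["scene","top"])
E
```

```text
empty_crate ['scene'] [0.4881 0.168 ] -26.39 cost 0.0292
empty_crate ['top'] [0.4911 0.1681] -25.93 cost 0.0187
empty_crate ['scene', 'top'] [0.4901 0.1679] -26.35 cost 0.0295
packed_crate ['scene'] [ 0.4997 -0.1875] 21.9 cost 0.0416
packed_crate ['top'] [ 0.5042 -0.1849] 20.73 cost 0.0529
packed_crate ['scene', 'top'] [ 0.5034 -0.1863] 22.04 cost 0.0503
```

```bash
cat >> h.py <<'E'
def fit2(p0,cams,z=0,thr=80,verbose=True,save=None):
    D=[]
    for c in cams:
        d=imaging.capture(c)
        roi=cv2.dilate(hullm(proj(d,place(p0,pts(),z))),np.ones((31,31)))
        up=cv2.resize(d["img"],None,fx=3,fy=3,interpolation=cv2.INTER_CUBIC)
        m=((cv2.GaussianBlur(up,(5,5),0).max(2)<thr)&(roi>0)).astype(np.uint8)
        n,l,st,_=cv2.connectedComponentsWithStats(m); k=1+np.argmax(st[1:,4])
        pp=np.argwhere(l==k)[:,::-1]
        h=cv2.fillConvexPoly(np.zeros(m.shape,np.uint8),cv2.convexHull(pp.astype(np.int32)),1)
        D.append((d,h,c,up))
    def cost(p,D=D): return sum(np.count_nonzero(hullm(proj(d,place(p,pts(),z)))!=h)/np.count_nonzero(h) for d,h,*_ in D)
    def run(D):
        p=np.array(p0,float)
        for sc in(.02,.006):
            s=np.array([p]+[p+np.eye(3)[i]*[sc,sc,sc*8] for i in range(3)])
            p=minimize(cost,p,args=(D,),method="Nelder-Mead",options=dict(initial_simplex=s,xatol=1e-5,fatol=1e-5)).x
        print([x[2] for x in D],np.round(p[:2],4),np.round(np.degrees(p[2]),2),"cost",round(cost(p,D)/len(D),4)); return p
    for x in D:run([x])
    p=run(D)
    if save:
        ims=[]
        for d,h,c,up in D:
            a=up.copy()
            for zz in(.1,):
                q=proj(d,place(p,np.array([[.108,.08,zz],[-.108,.08,zz],[-.108,-.08,zz],[.108,-.08,zz],[.1,.072,zz],[-.1,.072,zz],[-.1,-.072,zz],[.1,-.072,zz]]),z))
                for k in(0,4): cv2.polylines(a,[np.round((q[k:k+4]+.5)*3-.5).astype(int)],True,(0,255,0),1)
            for q in proj(d,place(p,pts()[-12:],z)): cv2.circle(a,tuple(int(v) for v in np.round((q+.5)*3-.5)),2,(0,0,255),-1)
            cx,cy=((proj(d,place(p,np.array([[0,0,.05]]),z))[0])*3).astype(int)
            ims.append(a[max(0,cy-190):cy+190,max(0,cx-190):cx+190])
        H=min(i.shape[0] for i in ims); cv2.imwrite(save,cv2.convertScaleAbs(np.hstack([i[:H] for i in ims]),alpha=1.5,beta=10))
    return p
E
python3 - <<'E'
from h import *
fit2([.49,.168,np.radians(-26)],["scene","top"],save="pics/fe.png")
fit2([.503,-.185,np.radians(21)],["scene","top"],save="pics/fp.png")
E
```

```text
['scene'] [0.4887 0.1685] -26.44 cost 0.0346
['top'] [0.4916 0.1684] -26.62 cost 0.027
['scene', 'top'] [0.4908 0.1685] -26.73 cost 0.0325
['scene'] [ 0.5015 -0.1866] 21.74 cost 0.0349
['top'] [ 0.5054 -0.1853] 21.84 cost 0.0297
['scene', 'top'] [ 0.5036 -0.186 ] 21.36 cost 0.0339
```

View pics/fe.png

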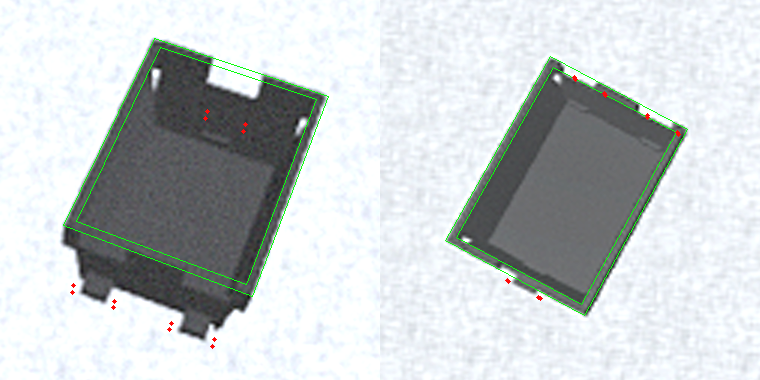

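View pics/fp.png

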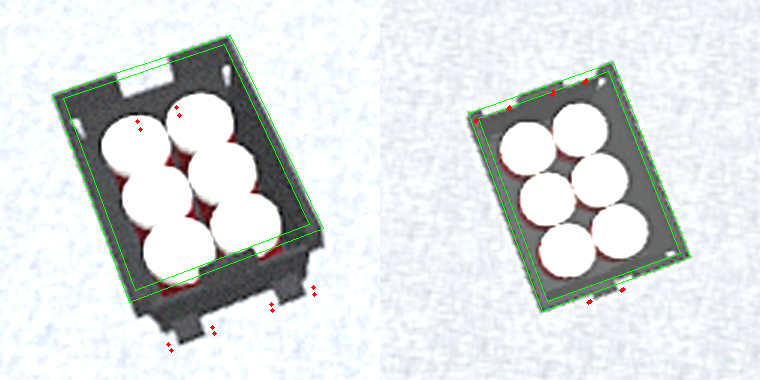

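```bash
sed -i 's/for d in(-.019,.019)/for d in(-.013,.013)/' h.py; python3 - <<'E'
from h import *
fit2([.49,.168,np.radians(-26)],["scene","top"],save="pics/fe2.png")
fit2([.503,-.185,np.radians(21)],["scene","top"],save="pics/fp2.png")
E
```

```text
['scene'] [0.4899 0.1683] -26.98 cost 0.0295
['top'] [0.4915 0.1679] -26.58 cost 0.0258
['scene', 'top'] [0.4906 0.1679] -26.13 cost 0.0299
['scene'] [ 0.5017 -0.1864] 21.8 cost 0.0281
['top'] [ 0.5047 -0.1859] 21.46 cost 0.0281
['scene', 'top'] [ 0.504  -0.1859] 22.1 cost 0.03
```

View pics/fp2.png

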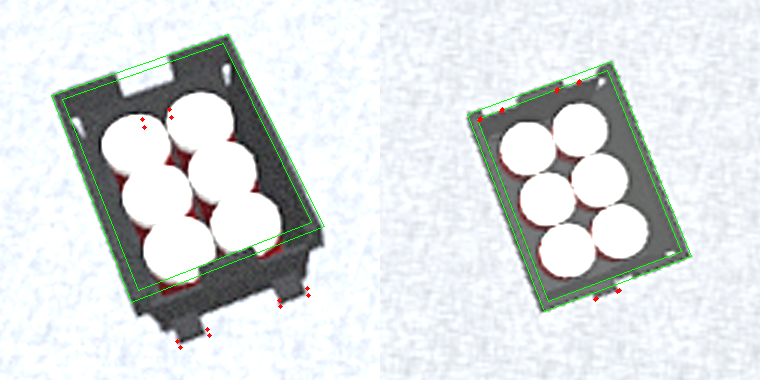

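Call:
send_rows(
  plan=[
    [[0.9,1,0,0.9,-1],[0.9,1,0,0.9,-1],[0.9,1,0,0.9,-1],[0.9,1,0,0.9,-1],[0.9,1,0,0.9,-1],[0.9,1,0,0.9,-1],[0.9,1,0,0.9,-1],[0.9,1,0,0.9,-1],[0.9,1,0,0.9,-1],[0.9,1,0,0.9,-1],[0.36,1,0,0.9,-1],[0.36,1,0,0.9,-1],[0.36,1,0,0.9,-1],[0.36,1,0,0.9,-1],[0.36,1,0,0.9,-1],[0.36,1,0,0.9,-1],[0.36,1,0,0.9,-1],[0.36,1,0,0.9,-1],[0.36,1,0,0.9,-1],[0.36,1,0,0.9,-1]],
  ],
)

```text
time_s: 3.3
position: [0.5245, -0.0064, 0.2397]
tcp_rot: [[-0.452, 0.892, 0.0], [0.892, 0.452, -0.0], [-0.0, 0.0, -1.0]]
force: [-0.3, -0.3, -0.3]
opening: 0.998
```

Call:
send_rows(
  plan=[
    [[0,0.9,0,0.9,-1],[0,0.9,0,0.9,-1],[0,0.9,0,0.9,-1],[0,0.9,0,0.9,-1],[0,0.9,0,0.9,-1],[0,0.9,0,0.9,-1],[0,0.9,0,0.9,-1],[0,0.9,0,0.1,-1],[0,0.9,0,0,-1],[0,0,0,0,-1],[0,0,0,0,-1],[0,0,0,0,-1]],
  ],
)

```text
time_s: 4.5
position: [0.524, 0.2345, 0.2395]
tcp_rot: [[-0.893, 0.45, -0.0], [0.45, 0.893, -0.001], [0.0, -0.001, -1.0]]
force: [-0.3, 0.1, -0.7]
opening: 0.999
```

```bash
python3 - <<'E'
from h import *
s=bot.read_state(); R=s["tcp_rot"]
print(s["time_s"],s["position"],np.degrees(np.arctan2(R[1,0],R[0,0])),s["joint_positions"])
d=imaging.capture("wrist"); print(d["T_tool_cam"]); cv2.imwrite("pics/w1.png",cv2.convertScaleAbs(d["img"],alpha=1.5,beta=10))
# project expected rim
T=np.eye(4);T[:3,:3]=R;T[:3,3]=s["position"]
d["pose"]=T@d["T_tool_cam"]
p=[.4907,.168,np.radians(-26.5)]
print(proj(d,place(p,np.array([[.108,.08,.1],[-.108,.08,.1],[.1,.072,.1],[-.1,.072,.1],[0,.076,.1]]))))
fit2(p,["scene"])
E
```

```text
4.5 [0.52396329 0.23454071 0.23948134] 153.28531653429147 [ 1.29804956e+01  2.63019431e+01  8.95312542e+01 -3.19704181e-02
  6.41913879e+01 -5.02908961e+01]
[[-3.25805920e-04 -9.52330297e-01 -3.05068681e-01  8.39249014e-02]
 [ 9.99999892e-01 -2.09474513e-04 -4.14060727e-04  1.60332196e-04]
 [ 3.30418461e-04 -3.05068783e-01  9.52330262e-01 -1.45665208e-01]
 [ 0.00000000e+00  0.00000000e+00  0.00000000e+00  1.00000000e+00]]
[[287.34391048 295.78728582]
 [287.74159002  76.4343255 ]
 [279.77302511 289.25916932]
 [278.40548802  86.53310954]
 [283.33995551 198.28729278]]
['scene'] [0.4859 0.169 ] -26.27 cost 0.0462
['scene'] [0.4859 0.169 ] -26.27 cost 0.0462
```

View pics/w1.png

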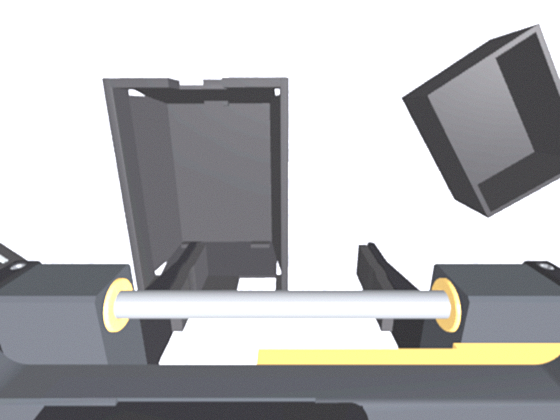

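The wrist picture shows the long rim wall at u≈278–287, midway between the fingers (195 and 370), as predicted. The two-notch end is toward the fingers and the single notch is at the top (205,82). I descend and grip.

Call:
send_rows(
  plan=[
    [[0,0.05,-0.6,0,-1],[0,0,-0.6,0,-1],[0,0,-0.6,0,-1],[0,0,-0.6,0,-1],[0,0,-0.6,0,-1],[0,0,-0.5,0,-1],[0,0,-0.5,0,-1],[0,0,-0.4,0,-1],[0,0,-0.3,0,-1],[0,0,-0.28,0,-1],[0,0,0,0,-1],[0,0,0,0,-1]],
  ],
)

```text
time_s: 5.8
position: [0.5242, 0.2369, 0.0903]
tcp_rot: [[-0.893, 0.449, 0.0], [0.449, 0.893, 0.0], [-0.0, 0.0, -1.0]]
force: [0.0, 0.3, -0.1]
opening: 1.0
```

Call:
send_rows(
  plan=[
    [[0,0,0,0,1],[0,0,0,0,1],[0,0,0,0,1],[0,0,0,0,1],[0,0,0,0,1],[0,0,0,0,1],[0,0,0,0,1],[0,0,0,0,1],[0,0,0,0,1],[0,0,0,0,1]],
  ],
)

```text
time_s: 6.8
position: [0.524, 0.2368, 0.0901]
tcp_rot: [[-0.893, 0.449, -0.0], [0.449, 0.893, -0.0], [0.0, -0.0, -1.0]]
force: [0.7, -0.5, -0.4]
opening: 0.169
```

Call:
send_rows(
  plan=[
    [[0,0,0,0,1],[0,0,0,0,1],[0,0,0,0,1],[0,0,0,0,1],[0,0,0,0,1]],
  ],
)

```text
time_s: 7.3
position: [0.5241, 0.2369, 0.0901]
tcp_rot: [[-0.894, 0.449, 0.0], [0.449, 0.894, 0.0], [-0.0, 0.0, -1.0]]
force: [0.9, 0.4, -0.4]
opening: 0.09
```

Call:
send_rows(
  plan=[
    [[0,0,0,0,1],[0,0,0,0,1],[0,0,0.1,0,1],[0,0,0.2,0,1],[0,0,0.4,0,1],[0,0,0.5,0,1],[0,0,0.5,0,1],[0,0,0.5,0,1],[0,0,0.5,0,1],[0,0,0.5,0,1],[0,0,0.5,0,1],[0,0,0.5,0,1],[0,0,0.5,0,1],[0,0,0.4,0,1],[0,0,0.4,0,1],[0,0,0.2,0,1],[0,0,0.1,0,1],[0,0,0,0,1]],
  ],
)

```text
time_s: 9.1
position: [0.524, 0.2368, 0.2643]
tcp_rot: [[-0.893, 0.449, 0.0], [0.449, 0.893, 0.0], [-0.0, 0.0, -1.0]]
force: [-0.3, 0.4, -3.3]
opening: 0.088
```

```bash
python3 - <<'E'
from h import *
s=bot.read_state(); print(s["time_s"],s["position"],s["force"],s["moment"],s["opening"],s["joint_positions"])
d=imaging.capture("scene"); w=imaging.capture("wrist")
cv2.imwrite("pics/l1.png",cv2.convertScaleAbs(np.hstack([d["img"][60:300,200:560],w["img"][0:420:2,::2][:240,:] if 0 else cv2.copyMakeBorder(w["img"][::2,::2],0,30,0,0,0)]),alpha=1.5,beta=10))
E
```

```text
9.1 [0.52400501 0.23681829 0.26429535] [-0.26081858  0.44852027 -3.30412839] [ 2.64409016e-01 -2.39438596e-01 -1.51414264e-05] 0.08812068578806727 [ 1.31899194e+01  2.47401165e+01  8.77889755e+01  7.65124642e-04
  6.74612156e+01 -5.01218655e+01]
```

View pics/l1.png

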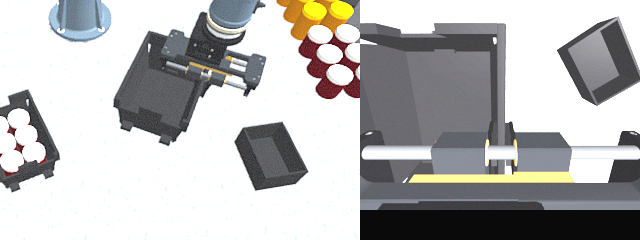

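Lifted: 3.3 N, opening 7.7 mm. I carry it to above the packed crate, turning about −131.6°.

Call:
send_rows(
  plan=[
    [[0,-0.2,0,-0.3,1],[0,-0.4,0,-0.5,1],[0,-0.5,0,-0.7,1],[0,-0.65,0,-0.9,1],[0,-0.65,0,-0.9,1],[0,-0.65,0,-0.9,1],[0,-0.65,0,-0.9,1],[0,-0.65,0,-0.9,1],[0,-0.65,0,-0.9,1],[0,-0.65,0,-0.9,1],[0,-0.65,0,-0.9,1],[0,-0.65,0,-0.9,1],[0,-0.65,0,-0.9,1],[0,-0.65,0,-0.9,1],[0,-0.65,0,-0.9,1],[0,-0.65,0,-0.9,1],[0,-0.65,0,-0.9,1],[0,-0.65,0,-0.9,1],[0,-0.65,0,-0.9,1],[0,-0.65,0,-0.9,1]],
  ],
)

```text
time_s: 11.2
position: [0.5233, -0.1295, 0.2639]
tcp_rot: [[0.549, 0.836, -0.001], [0.836, -0.549, -0.001], [-0.001, -0.0, -1.0]]
force: [-0.4, 0.1, -3.2]
opening: 0.091
```

Call:
send_rows(
  plan=[
    [[0.07,-0.65,0,-0.9,1],[0.07,-0.65,0,-0.9,1],[0.07,-0.65,0,-0.9,1],[0.07,-0.65,0,-0.9,1],[0,-0.55,0,-0.8,1],[0,-0.45,0,-0.7,1],[0,-0.35,0,-0.5,1],[0,-0.24,0,-0.4,1],[0,-0.1,0,-0.17,1],[0,0,0,0,1],[0,0,0,0,1],[0,0,0,0,1]],
  ],
)

```text
time_s: 12.4
position: [0.5323, -0.2558, 0.2641]
tcp_rot: [[0.929, 0.371, -0.0], [0.371, -0.929, 0.0], [-0.0, -0.0, -1.0]]
force: [-0.8, -1.2, -3.3]
opening: 0.089
```

```bash
python3 - <<'E'
from h import *
s=bot.read_state(); R=s["tcp_rot"]
print(s["time_s"],s["position"],np.degrees(np.arctan2(R[1,0],R[0,0])),s["force"],s["moment"],s["opening"])
d=imaging.capture("scene"); w=imaging.capture("wrist"); t=imaging.capture("top")
T=np.eye(4);T[:3,:3]=R;T[:3,3]=s["position"]
w["pose"]=T@w["T_tool_cam"]
np.savez("c2.npz",**{k+a:v[a] for k,v in dict(d=d,w=w,t=t).items() for a in("img","mtx","pose")})
b=lambda a:cv2.convertScaleAbs(a,alpha=1.8,beta=20)
cv2.imwrite("pics/s2.png",b(cv2.resize(d["img"][100:320,80:360],None,fx=2.7,fy=2.7,interpolation=cv2.INTER_CUBIC)))
cv2.imwrite("pics/t2.png",b(cv2.resize(t["img"][130:330,240:500],None,fx=2.7,fy=2.7,interpolation=cv2.INTER_CUBIC)))
cv2.imwrite("pics/w2.png",b(w["img"]))
E
```

```text
12.4 [ 0.53233229 -0.25577872  0.26413722] 21.748164489683887 [-0.83788592 -1.1561118  -3.28849561] [-0.26636991 -0.05824188 -0.0067032 ] 0.08912395947757187
```

View pics/s2.png

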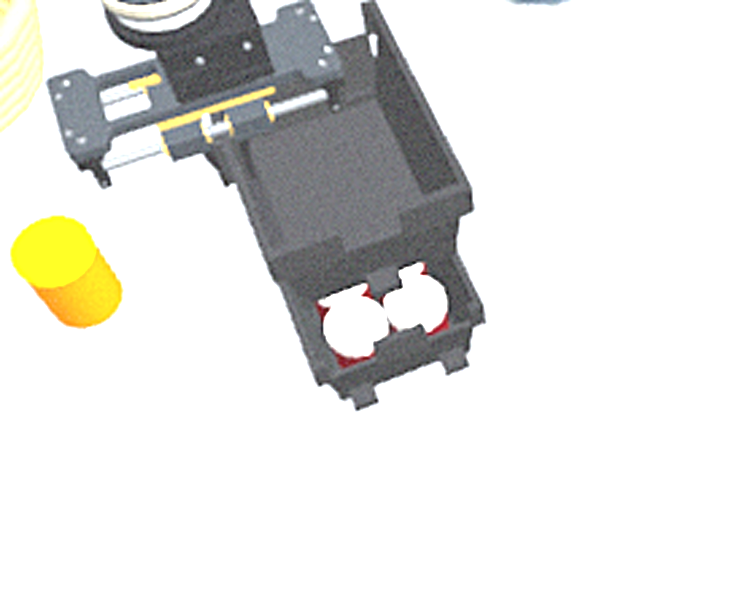

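View pics/w2.png

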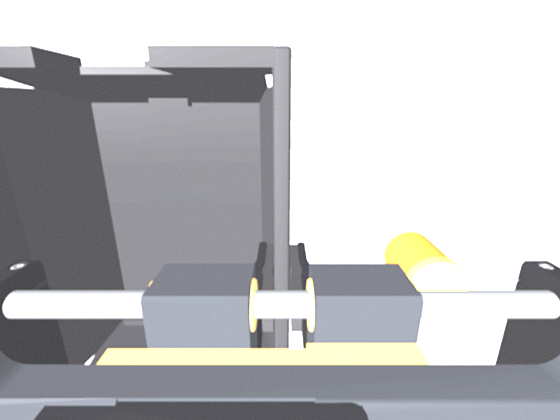

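View pics/t2.png

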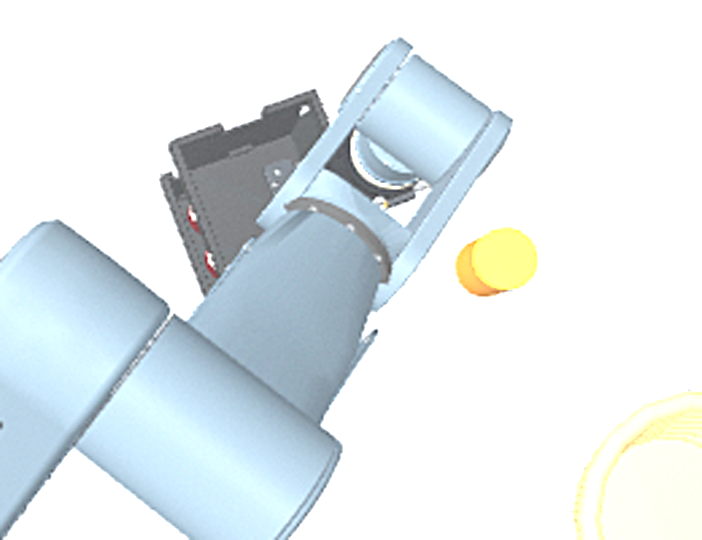

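```bash
python3 - <<'E'
import numpy as np,cv2
from h import proj,place,pts
z=np.load("c2.npz"); D={k:{a:z[k+a] for a in("img","mtx","pose")} for k in "dwt"}
yaw=np.radians(201.7)
c,s=np.cos(yaw),np.sin(yaw)
g=np.array([.5323,-.2558]); cen=g-np.array([c*-.0009-s*.076,s*-.0009+c*.076]); zb=.2641-.0901
print(cen,zb)
rim=np.array([[.108,.08,.1],[-.108,.08,.1],[-.108,-.08,.1],[.108,-.08,.1]])
lip=rim.copy(); lip[:,:2]*=[100/108,72/80]
rows=[]
for k,roi in (("d",(100,320,80,360)),("t",(130,330,240,500))):
    d=D[k]; S=2.7
    a=cv2.resize(d["img"],None,fx=S,fy=S,interpolation=cv2.INTER_CUBIC); a=cv2.convertScaleAbs(a,alpha=1.8,beta=20)
    f=lambda q:np.round((q+.5)*S-.5).astype(int)
    for roll,col in((0,(0,255,0)),(3,(0,0,255))):
        P=rim.copy(); r=np.radians(roll); y=P[:,1]-.076; zz=P[:,2]-.09
        P[:,1]=.076+y*np.cos(r)-zz*np.sin(r); P[:,2]=.09+y*np.sin(r)+zz*np.cos(r)
        cv2.polylines(a,[f(proj(d,place([*cen,yaw],P,zb)))],True,col,1)
    cv2.polylines(a,[f(proj(d,place([.5035,-.186,np.radians(21.7)],rim)))],True,(255,0,0),1)
    y0,y1,x0,x1=[int(v*S) for v in roi]
    cv2.imwrite(f"pics/ov_{k}.png",a[y0:y1,x0:x1])
E
```

```text
[ 0.50336303 -0.1855187 ] 0.174
```

View pics/ov_d.png

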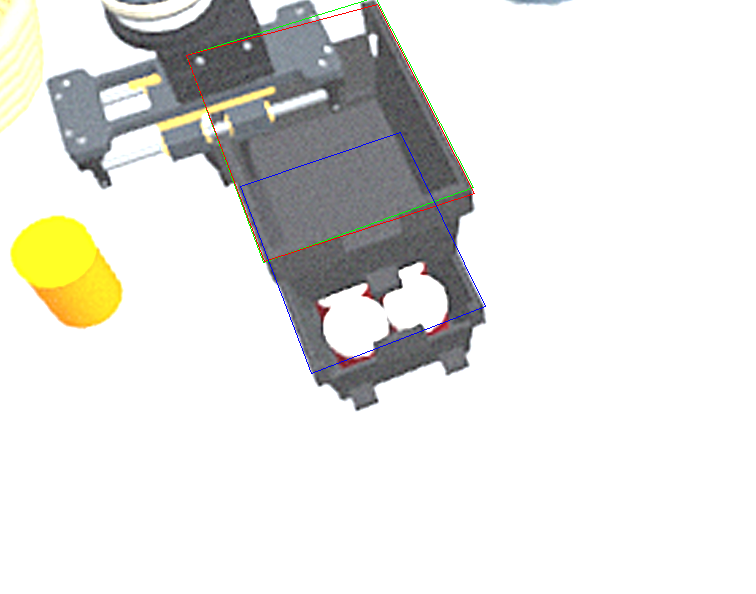

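View pics/ov_t.png

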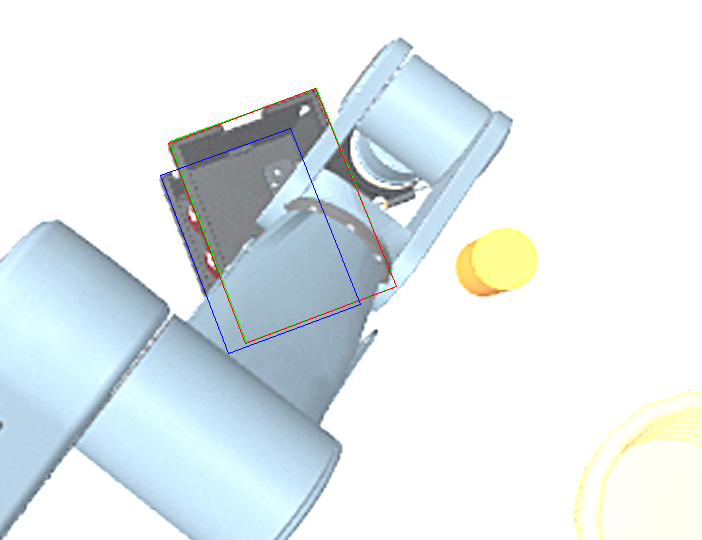

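In both overlays the held rim matches its predicted pose, level and centred over the packed crate to about 1–2 mm. The single notch is at the packed crate's two-notch end, as required. Lowering to about 6 mm above contact.

Call:
send_rows(
  plan=[
    [[0,0,-0.1,0,1],[0,0,-0.2,0,1],[0,0,-0.3,0,1],[0,0,-0.3,0,1],[0,0,-0.3,0,1],[0,0,-0.3,0,1],[0,0,-0.3,0,1],[0,0,-0.3,0,1],[0,0,-0.2,0,1],[0,0,-0.15,0,1],[0,0,-0.1,0,1],[0,0,0,0,1],[0,0,0,0,1]],
  ],
)

```text
time_s: 13.85
position: [0.5326, -0.2565, 0.1879]
tcp_rot: [[0.929, 0.37, 0.0], [0.37, -0.929, -0.0], [0.0, 0.001, -1.0]]
force: [-0.2, -0.6, -3.5]
opening: 0.091
```

Call:
send_rows(
  plan=[
    [[0,0,-0.05,0,1],[0,0,-0.05,0,1],[0,0,-0.03,0,1],[0,0,0,0,1]],
  ],
)

```text
time_s: 14.25
position: [0.5324, -0.2563, 0.1837]
tcp_rot: [[0.929, 0.37, -0.0], [0.37, -0.929, 0.0], [-0.0, -0.0, -1.0]]
force: [1.0, -0.6, -2.5]
opening: 0.086
```

```bash
python3 - <<'E'
from h import *
s=bot.read_state(); print(s["time_s"],s["position"],s["force"],s["moment"])
d=imaging.capture("scene")
cv2.imwrite("pics/s3.png",cv2.convertScaleAbs(cv2.resize(d["img"][120:300,140:300],None,fx=3.3,fy=3.3,interpolation=cv2.INTER_CUBIC),alpha=1.8,beta=20))
E
```

```text
14.25 [ 0.53237625 -0.25632761  0.18366296] [ 1.03079432 -0.55794225 -2.45925056] [-0.19504934 -0.11615377 -0.02729829]
```

View pics/s3.png

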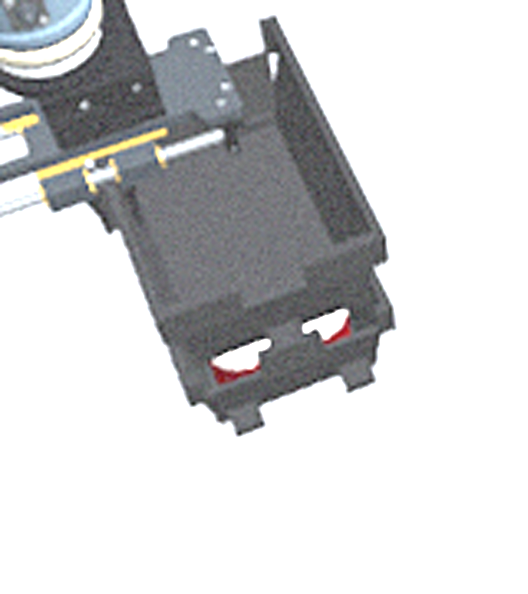

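Call:
send_rows(
  plan=[
    [[0,0,-0.03,0,1],[0,0,0,0,1],[0,0,-0.03,0,1],[0,0,0,0,1],[0,0,0,0,1]],
  ],
)

```text
time_s: 14.8
position: [0.5325, -0.2566, 0.1823]
tcp_rot: [[0.929, 0.37, 0.0], [0.37, -0.929, -0.0], [0.0, 0.0, -1.0]]
force: [-0.4, -1.0, -0.5]
opening: 0.09
```

Call:
send_rows(
  plan=[
    [[0,0,-0.03,0,1],[0,0,0,0,1],[0,0,0,0,1]],
  ],
)

```text
time_s: 15.1
position: [0.5327, -0.2568, 0.182]
tcp_rot: [[0.929, 0.37, 0.001], [0.37, -0.929, -0.001], [0.0, 0.001, -1.0]]
force: [-1.4, -1.3, 5.8]
opening: 0.093
```

```bash
python3 - <<'E'
from h import *
s=bot.read_state(); print(s["time_s"],s["position"],s["force"],s["moment"])
d=imaging.capture("scene");t=imaging.capture("top")
rim=np.array([[.108,.08,.1],[-.108,.08,.1],[-.108,-.08,.1],[.108,-.08,.1]])
out=[]
for d,(y0,y1,x0,x1) in((d,(120,300,140,300)),(t,(140,320,260,420))):
    S=2.4;a=cv2.resize(d["img"],None,fx=S,fy=S,interpolation=cv2.INTER_CUBIC); a=cv2.convertScaleAbs(a,alpha=1.8,beta=20)
    for p,z,col in(([.5035,-.186,np.radians(201.7)],.092,(0,255,0)),([.5035,-.186,np.radians(21.7)],0,(255,0,0))):
        cv2.polylines(a,[np.round((proj(d,place(p,rim,z))+.5)*S-.5).astype(int)],True,col,1)
    out.append(a[int(y0*S):int(y1*S),int(x0*S):int(x1*S)])
cv2.imwrite("pics/s4.png",np.hstack(out))
E
```

```text
15.1 [ 0.53268813 -0.25677929  0.18196283] [-1.44342299 -1.25827051  5.84287719] [-0.0393081   0.32709582 -0.01401927]
```

View pics/s4.png

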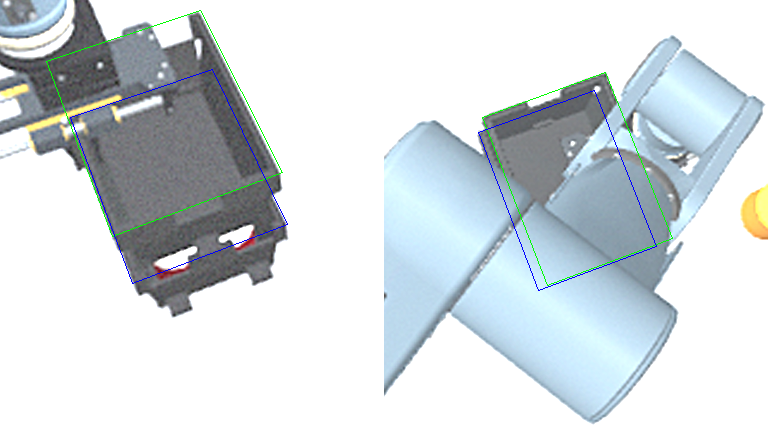

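Contact at TCP z = 0.182, which puts the underside at the expected 92 mm; the load has moved from the wrist to the rim. Easing off slightly, then releasing.

Call:
send_rows(
  plan=[
    [[0,0,0.02,0,1],[0,0,0,0,1],[0,0,0,0,0.7],[0,0,0,0,0.4],[0,0,0,0,0.2],[0,0,0,0,0.2],[0,0,0,0,0.2],[0,0,0,0,0.2],[0,0,0,0,0.2],[0,0,0,0,0.2]],
  ],
)

```text
time_s: 16.2
position: [0.5324, -0.2564, 0.1817]
tcp_rot: [[0.929, 0.37, 0.0], [0.37, -0.929, 0.0], [0.0, 0.0, -1.0]]
force: [0.3, -0.2, 1.1]
opening: 0.402
```

Call:
send_rows(
  plan=[
    [[0,0,0.1,0,0.2],[0,0,0.2,0,0.2],[0,0,0.3,0,0.2],[0,0,0.4,0,0.2],[0,0,0.5,0,0.2],[0,0,0.6,0,0.2],[0,0,0.6,0,0.2],[0,0,0.6,0,0.2],[0,-0.8,0.4,0,0.2],[0,-0.8,0,0,0.2],[0,-0.8,0,0,0.2],[0,-0.8,0,0,0.2],[0,-0.8,0,0,0.2],[0,-0.8,0,0,0.2],[0,-0.5,0,0,0.2],[0,0,0,0,0.2]],
  ],
)

```text
time_s: 17.8
position: [0.5322, -0.4174, 0.2932]
tcp_rot: [[0.93, 0.368, 0.001], [0.368, -0.93, -0.001], [0.0, 0.002, -1.0]]
force: [-1.1, 0.5, 0.5]
opening: 0.4
```

```bash
python3 - <<'E'
from h import *
s=bot.read_state(); print(s["time_s"],s["position"],s["force"],s["moment"],s["opening"])
d=imaging.capture("scene");t=imaging.capture("top")
rim=np.array([[.108,.08,.1],[-.108,.08,.1],[-.108,-.08,.1],[.108,-.08,.1]])
out=[]
for k,(d,(y0,y1,x0,x1)) in enumerate([(d,(110,290,130,290)),(t,(140,320,260,420))]):
    S=2.4;a=cv2.resize(d["img"],None,fx=S,fy=S,interpolation=cv2.INTER_CUBIC); a=cv2.convertScaleAbs(a,alpha=1.8,beta=20)
    for p,z,col in(([.5035,-.186,np.radians(201.7)],.092,(0,255,0)),([.5035,-.186,np.radians(21.7)],0,(255,0,0))):
        cv2.polylines(a,[np.round((proj(d,place(p,rim,z))+.5)*S-.5).astype(int)],True,col,1)
    out.append(a[int(y0*S):int(y1*S),int(x0*S):int(x1*S)])
cv2.imwrite("pics/s5.png",np.hstack(out))
E
```

```text
17.8 [ 0.53222268 -0.41740718  0.29319005] [-1.06242846  0.45206398  0.51761299] [ 0.01370676 -0.03095426 -0.10124984] 0.40046917480235406
```

View pics/s5.png

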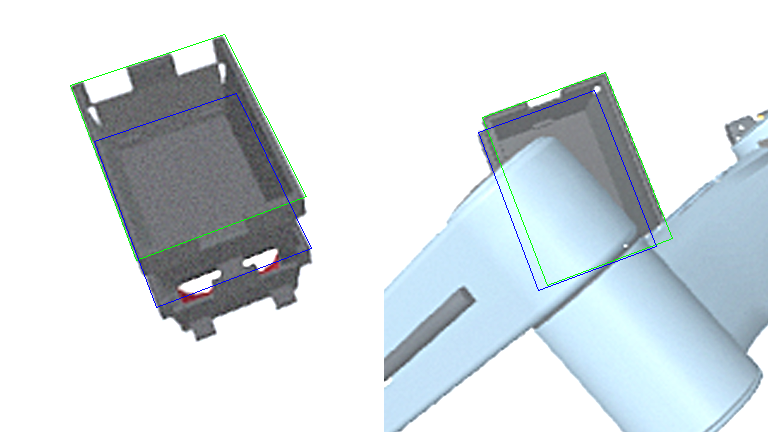

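The stack is free: the rim matches the level prediction at 92 mm (green) on all sides, and the single notch lies over the packed crate's two-notch end. One check that the packed crate and bystanders have not moved.

```bash
python3 - <<'E'
from h import *
a=cv2.imread("pics/scene0.png"); b=imaging.capture("scene")["img"]
D=cv2.absdiff(a,b).max(2)
for n,(y0,y1,x0,x1) in dict(lugs=(236,256,200,262),small=(175,255,430,515),honey=(175,225,78,130)).items():
    sh,r=cv2.phaseCorrelate(a[y0:y1,x0:x1].mean(2),b[y0:y1,x0:x1].mean(2)); print(n,np.round(sh,2),round(r,2),(D[y0:y1,x0:x1]>60).sum())
p=fit2([.5035,-.186,np.radians(201.7)],["scene"],z=.092) if 0 else None
E
```

```text
lugs [-0.02 -0.05] 0.99 0
small [-0.03 -0.03] 1.01 0
honey [-0.06  0.02] 0.95 0
```

```bash
python3 - <<'E'
from rig import bot
print(bot.hand_in())
E
```

```text
the job is handed in; nothing more can be done
None
```

The empty crate now stands stacked on the packed crate, turned end for end relative to it, level and released. The job is handed in at about 18 s of the 42 s allowed.

- **How it was done:** I pinched the empty crate by its +y long rim, lifted it and turned it about −132° on the way. I lowered the last few millimetres in 1 mm steps until the rim took the load, then opened the fingers and moved the arm clear.
- **Placement:** Contact came at the expected height, with the empty crate's underside 92 mm above the packed crate's. After release, the upper rim matched the predicted level pose on all four sides in the scene view. In the top view it matched where visible; the arm hid part of it.
- **Nothing else moved:** The packed crate's lugs, the small crate and the honey jar shifted by less than 0.1 pixel between the first and last scene pictures.
- **Forces:** The largest wrist force I read was about 6 N, at the moment the crate touched down.
- **Disagreements:** The two cameras differed by about 3–4 mm in x on the packed crate's position, within the 7 mm of play. A later fit from one camera put the empty crate about 5 mm off, with a poorer match because the arm was in view, so I did not use it. No check failed.

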